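# Check the hand brake on a child's bicycle

## Robot

A 7-joint arm with a two-finger parallel gripper is mounted at the origin on the work surface. World frame = base frame: x ahead of the robot, y to its left, z up, the work surface at z = 0. Lengths are in m, angles in rad, forces in N, time in s.
With the tool pointing down it reaches from about 0.4 to 0.9 m from the base axis. Payload 5.5 kg.
Tool frame: the origin (TCP) lies midway between the tips of the shut fingers; the grasp point (between the pads) lies 19 mm behind it (manip.grip_depth is the distance from the TCP to the grasp point, in m); z points along the fingers, x is the direction in which the jaws open and shut, and the axes are right-handed (so a half turn about z gives the same grasp; the last joint's range is limited). The gripper opens to 92 mm and grips with 3 to 60 N. Pads are 19 mm wide; open, the fingers measure 130 mm over their backs; the gripper's body (75 mm by 190 mm) begins 47 mm behind the grasp point.
Start: joints at [1.538, 0.501, -0.427, 1.55, 0.221, 1.138, -0.21], TCP at [0.19, -0.622, 0.227] pointing down, gripper open.
Joint ranges: [-2.88, 2.88], [-0.31, 2.03], [-1.54, 1.56], [0.2, 2.42], [-1.41, 4.55], [0.19, 2.02], [-2.57, 2.57]. Speed limits (rad/s): [2.57, 2.57, 3.14, 3.14, 3.14, 3.14, 3.14].

## Interface

Orientations are given as a unit quaternion [x, y, z, w].
In Python, from bench import manip, effector, viewer gives the robot as it stands. Calls block until the motion is done:
- manip.move_pose(position, orientation): joint-space move of the TCP to a pose.
- manip.servo_line(position, ori=None, vel=0.15): straight line of the TCP; ori=None keeps the orientation; vel is the mean speed in m/s.
- manip.movej(angles): joint-space move.
- effector.open_jaws() and effector.close(f_grip=None): open the fingers fully, or close them until they stop; f_grip is the grip in N (None keeps the last).
- manip.sleep(seconds).
- manip.solve_ik(position, orientation): joint angles nearest the present ones, or None.
- viewer.get_image(name): name is "side" or "top"; returns the picture (400x640x3 uint8, red, green, blue); there is no depth.
- viewer.get_calibration(name): a dict with "vfov" (degrees; the focal length in pixels is half the picture's height over the tangent of half this angle, whatever the lens; pixels are square), "cx", "cy" (the principal point, pixels), "eye" and "attitude" of the camera in the world. Camera axes: x right, y down, z forward; pixel columns grow to the right and rows downward; lengths in m; the calibration is good to about 2 mm. A picture is of the moment at which its call begins. get_calibration takes no time and is no camera call.
A pose or a line that the arm cannot do raises manip.PlanningError and nothing moves.
- manip.hand_in(): hands the job in, once; it reports no verdict.
Readings, each from a call of its own:
- manip.current_clock(): time.
- manip.current_q(): joint angles.
- manip.current_joint_velocities(): joint speeds.
- manip.current_tau(): joint torques, N m.
- manip.current_tool_pos(): TCP position.
- manip.current_tcp_rot(): TCP orientation.
- manip.current_force(): force on the tool from outside, world axes, zero at the start.
- manip.current_wrist_torque(): the same for the moment, N m.
- manip.current_finger_gap(): finger opening in m.
Only numpy, scipy, OpenCV 4.12 (cv2) and the standard library are available. Lean on these libraries where they do the work, as an engineer would, in place of code of your own. Each camera call takes 0.05 s, during which the arm holds its last target. There are 200 camera calls.

## Task

Check the hand brake of the child's bicycle at the table: press the brake lever in towards its handlebar grip with the backs of the fingers until it comes up firm, hold it there for two seconds to see that it stops short of the grip, then let it spring right back out. Press only on the front of the lever's blade and don't force it; don't hook or pinch it from behind, don't put the fingers on the grip, and leave the oil bottle, the carton and the spanner where they are.

Things in the scene. Friction and masses are not known exactly. Their poses are not given: they have to be found in the camera images.
- bicycle: child's blue 20-inch bicycle, standing on the floor, held fast, facing the robot. Origin: middle of the handlebar in plan, at table height (z 0). At yaw 0, x points from the robot to the saddle, y along the bar. Riser bar 580 mm wide, grips 135 mm above the table. The +y end carries the only brake lever, the -y end a bell (top of its dome 176 mm above the table) and a plain grip
- brake_lever (a joint): angle of the brake lever: 0 = out, at rest; 0.25 rad = pressed fully in, at a firm stop with the blade still about 16 mm short of the rubber grip. A spring pushes it back out: at lever_press it takes about 3.5 N to start it and 8 N to bring it to the stop. lever_press travels about 20 mm
- lever_press (a point): the press point: front face of the blade (turned away from the grip), mid-height, 24 mm in from the ball end, 123 mm above the table; moves with the lever. Blade: black, 10 mm front to back, 13 mm tall, outer 58 mm straight; at rest 42 mm clear of the rubber. Axes: x from the face towards the grip (pressing direction, climbs 10 degrees), y to the ball end, z up. Free space before, above, below
- lever_tip (a point): centre of the 15 mm ball at the outer end of the lever's blade; it moves with the lever
- lever_back: rear half (5 mm) of the lever's blade, on the side of the grip; not to be touched by the fingers. Origin: the lever's pivot, 87 mm from lever_press; turns with the lever
- brake_grip: the black rubber grip behind the lever, not to be touched: a tube of 31 mm diameter (37 mm at its inner flange), 112 mm long, its top 150 mm above the table. Origin on the bar's axis, 40 mm inboard of the rubber's inner end; its y axis runs outward along the bar
- grip_middle (a point): the middle of the rubber grip behind the lever, on the bar's axis
- oil_bottle: bystander: small white plastic oil bottle, 42 mm diameter, 95 mm tall, standing on the table; origin at the centre of its base
- carton: bystander: small brown carton, 120 x 85 x 65 mm tall, standing on the table; origin at the centre of its underside
- spanner: bystander: steel spanner 150 mm long lying on the table; origin at the middle of its underside

How it is judged:
By the outcome, as a careful person would: the job done as asked, in the order asked, and still so for the second after the job is handed in, with the robot touching nothing.
It also fails if it takes over 45 s, if anything falls off the work surface, if the arm or the gripper's body presses on something with over 40 N, if the wrist force passes 120 N, or if a joint passes its speed limit or range.

## Working session

There is one attempt and no reset: what is moved stays moved. The work goes in short steps, each a Python script; the robot and the scene stay as the last script left them, time stands still between calls to the robot, and variables do not carry over. Pictures are saved under pics/ and viewed, about 8 in all and at most 12, crops included, and the job is handed in when it is done.

```bash
mkdir -p pics; ls; python3 - <<'E'
from bench import manip, effector, viewer
import cv2
for n in ("side","top"):
    print(n,viewer.get_calibration(n))
    cv2.imwrite(f"pics/{n}0.png",viewer.get_image(n)[:,:,::-1])
print(manip.current_clock(),manip.current_tcp_rot(),manip.current_force(),manip.current_finger_gap(),manip.grip_depth)
E
```

```text
pics
side {'vfov': 52.95657412016582, 'cx': 314.66099074687423, 'cy': 192.44976289971723, 'eye': array([ 0.38988845, -0.45116313,  0.67896393]), 'attitude': array([ 0.92187592, -0.07396956,  0.01956377, -0.37985597])}
top {'vfov': 56.905674148661696, 'cx': 325.7744038006764, 'cy': 200.18441501369347, 'eye': array([0.3479585 , 0.07133294, 1.00230804]), 'attitude': array([ 0.70892036, -0.70167673,  0.04043408, -0.05870923])}
0.1 [ 8.03605614e-01 -5.95161544e-01 -6.88464495e-04 -5.28588060e-04] [ 1.28380708 -0.23376871  0.25874933] 0.09181739180367303 0.0188
```

View pics/side0.png

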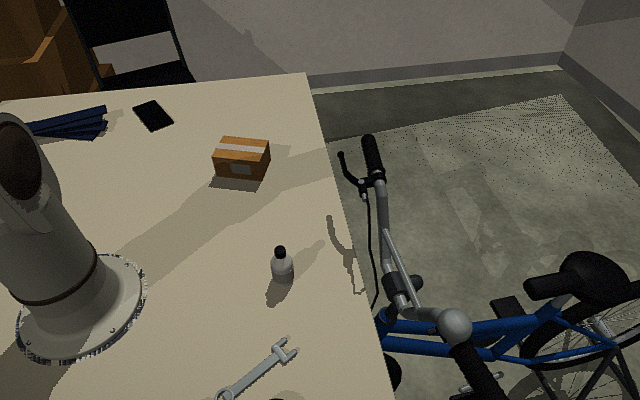

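View pics/top0.png

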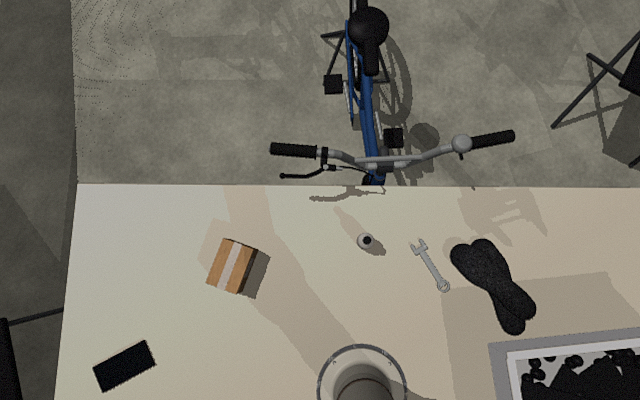

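Side view: lever ball is near (341,154), and the grip runs (368,137) to (380,180). Top view: ball is near (283,176), the grip runs (271,149) to (320,152), and the bell is near (462,143). I'll zoom in on both.

```bash
python3 - <<'E'
import cv2,numpy as np
a=cv2.imread("pics/top0.png")[130:200,260:350]; b=cv2.imread("pics/side0.png")[120:210,320:410]
f=lambda i:cv2.convertScaleAbs(cv2.resize(i,None,fx=6,fy=6,interpolation=cv2.INTER_CUBIC),alpha=2.2,beta=10)
cv2.imwrite("pics/ta.png",f(a));cv2.imwrite("pics/sa.png",f(b))
E
```

```text
(no output)
```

View pics/ta.png

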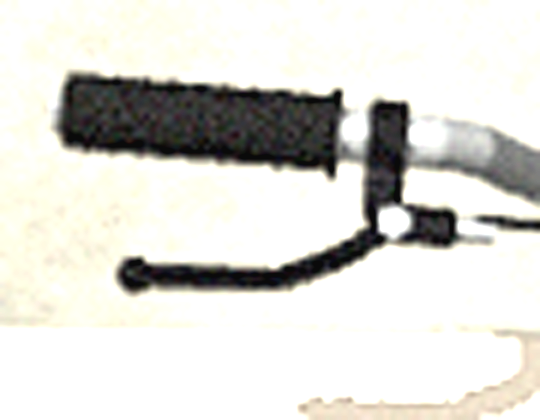

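View pics/sa.png

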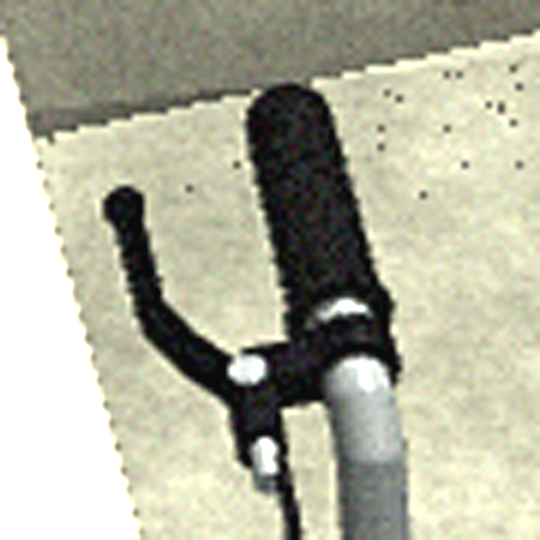

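Zoomed top view: ball (134,273), blade centre (230,276), bend (285,277), pivot (394,222), grip axis (67,110) to (336,131). Zoomed side view: ball (123,206), pivot (247,368). Next I'll triangulate.

```bash
cat > h.py <<'E'
import numpy as np
from scipy.spatial.transform import Rotation as R
from bench import viewer
def ray(n,uv):
    c=viewer.get_calibration(n); f=200/np.tan(np.radians(c["vfov"])/2)
    d=R.from_quat(c["attitude"]).apply([(uv[0]-c["cx"])/f,(uv[1]-c["cy"])/f,1]); return c["eye"],d/np.linalg.norm(d)
def onz(n,uv,z):
    e,d=ray(n,uv); return e+d*(z-e[2])/d[2]
def tri(a,b):
    (e1,d1),(e2,d2)=ray("top",a),ray("side",b)
    s=np.linalg.lstsq(np.c_[d1,-d2],e2-e1,rcond=None)[0]
    p,q=e1+s[0]*d1,e2+s[1]*d2; return (p+q)/2,np.linalg.norm(p-q)
T=lambda x,y:((x+.5)/6+260-.5,(y+.5)/6+130-.5)
S=lambda x,y:((x+.5)/6+320-.5,(y+.5)/6+120-.5)
E
python3 - <<'E'
from h import *
np.set_printoptions(precision=4,suppress=True)
print("ball tri",tri(T(134,273),S(123,206)))
print("pivot tri",tri(T(394,222),S(247,368)))
print("gripend tri",tri(T(64,110),S(288,108)))
B=onz("top",T(134,273),.124);print("ball z",B,"side",onz("side",S(123,206),.124))
bl=[onz("top",T(*p),.124) for p in((160,275),(230,277),(280,278))];print("blade",bl)
g=[onz("top",T(*p),.135) for p in((67,110),(336,131))];print("grip",g, np.linalg.norm(g[0]-g[1]))
d=g[0]-g[1];print("yaw",np.arctan2(-d[0],d[1]))
print("bell",onz("top",(462,143),.16))
for p in((366,240),(230,266),(419,245),(446,288)):print(p,onz("top",p,0.05 if p[0]==230 else 0.0))
from bench import manip
for dx in (.66,.7,.74,.78):print(onz("top",(250,186),0))
E
```

```text
ball tri (array([0.5338, 0.2029, 0.1207]), np.float64(0.0006635378188380852))
pivot tri (array([0.5526, 0.0967, 0.1368]), np.float64(0.001985140503832326))
gripend tri (array([0.5995, 0.2313, 0.1339]), np.float64(0.0029950031029667545))
ball z [0.5328 0.2024 0.124 ] side [0.5333 0.1991 0.124 ]
blade [array([0.532 , 0.1918, 0.124 ]), array([0.5314, 0.1633, 0.124 ]), array([0.5311, 0.143 , 0.124 ])]
grip [array([0.5976, 0.2299, 0.135 ]), array([0.5894, 0.1207, 0.135 ])] 0.10959256470878781
yaw -0.07496976020549681
bell [ 0.6044 -0.2227  0.16  ]
(366, 240) [ 0.382  -0.0116  0.    ]
(230, 266) [0.3102 0.3399 0.05  ]
(419, 245) [ 0.3702 -0.1533  0.    ]
(446, 288) [ 0.2586 -0.2213  0.    ]
[0.5274 0.3088 0.    ]
[0.5274 0.3088 0.    ]
[0.5274 0.3088 0.    ]
[0.5274 0.3088 0.    ]
```

```bash
cat >> h.py <<'E'
PR=np.array([.5267,.180,.123]); PV=np.array([.5526,.0967,.1275]); YAW=-.045; T10=np.radians(10)
L=R.from_euler("z",YAW)*R.from_euler("y",-T10)   # x press (climbing), y to ball, z up
AX=L.as_matrix()[:,2]
def pose(th,back=0.,flip=False,half=.019,up=0.):
    """TCP pose with finger back on the blade at lever angle th, withdrawn by `back`."""
    Q=R.from_rotvec(-th*AX); M=Q*L; c=PV+Q.apply(PR-PV)
    m=M.as_matrix(); s=-1 if flip else 1
    o=R.from_matrix(np.c_[s*m[:,0],-s*m[:,1],-m[:,2]])
    return c-(half+back)*m[:,0]-.018*m[:,2]+[0,0,up], o.as_quat()
E
python3 - <<'E'
from h import *
from bench import manip, effector
np.set_printoptions(precision=4,suppress=True)
for fl in (0,1):
    for th,b,u in((0,.04,.17),(0,.04,0),(0,0,0),(.25,0,0)):
        print(fl,th,b,pose(th,b,fl,up=u)[0],manip.solve_ik(*pose(th,b,fl,up=u)))
p=manip.current_tool_pos(); manip.servo_line([p[0],p[1],.33],vel=.15)
effector.close(20); print(manip.current_clock(),manip.current_finger_gap())
E
```

```text
0 0 0.04 [0.4718 0.1825 0.265 ] [ 0.656   0.2499 -1.2793  1.976   0.4151  0.9876 -0.8555]
0 0 0.04 [0.4718 0.1825 0.095 ] [ 0.403   0.572  -1.0822  2.1358  0.9208  0.7853 -1.3104]
0 0 0 [0.5111 0.1807 0.102 ] [ 0.415   0.6242 -1.0832  2.0507  0.9272  0.8389 -1.2512]
0 0.25 0 [0.533  0.1893 0.1058] [ 0.3976  0.6601 -1.0838  1.9935  0.9362  0.8775 -1.4877]
1 0 0.04 [0.4718 0.1825 0.265 ] [ 0.656   0.2499 -1.2793  1.976   0.4151  0.9876  2.2861]
1 0 0.04 [0.4718 0.1825 0.095 ] [ 0.5276  0.7478 -1.3003  2.1333  1.1038  0.962   1.7006]
1 0 0 [0.5111 0.1807 0.102 ] [ 0.5312  0.8007 -1.3018  2.0482  1.1132  1.017   1.766 ]
1 0.25 0 [0.533  0.1893 0.1058] [ 0.5084  0.8362 -1.3028  1.991   1.1232  1.0559  1.535 ]
2.3833 0.00024310077974813767
```

```bash
python3 - <<'E'
from h import *
from bench import manip, effector
import cv2
np.set_printoptions(precision=4,suppress=True)
manip.move_pose(*pose(0,.04,up=.17)); print(manip.current_clock(),manip.current_tool_pos(),manip.current_q())
manip.servo_line(*pose(0,.04),vel=.12)
manip.servo_line(*pose(0,.015),vel=.08)
print(manip.current_clock(),manip.current_tool_pos(),pose(0,.015)[0],manip.current_force())
a=viewer.get_image("top")[110:230,230:390,::-1]; b=viewer.get_image("side")[90:210,270:430,::-1]
cv2.imwrite("pics/c1.png",cv2.convertScaleAbs(cv2.resize(np.vstack([a,b]),None,fx=2.5*1,fy=2.5),alpha=1.8,beta=10))
E
```

```text
5.375 [0.4723 0.1816 0.265 ] [ 0.6569  0.2502 -1.2783  1.9756  0.4152  0.9877 -0.8554]
7.4083 [0.4967 0.1813 0.0994] [0.4964 0.1814 0.0994] [-0.2641  0.0153 -0.7086]
```

View pics/c1.png

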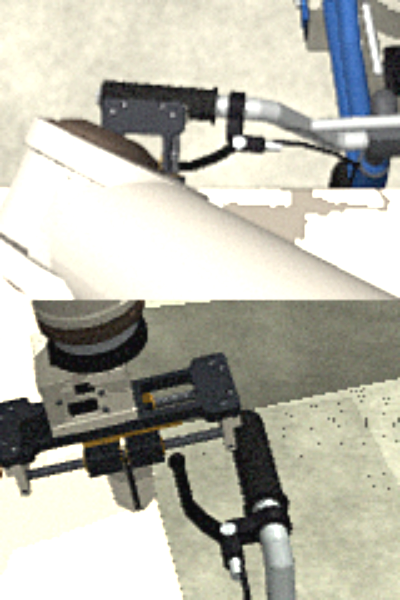

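The view shows the shut fingers about 15 mm in front of the blade, inboard of the ball, with nothing touching. I'll press in small force-watched steps.

```bash
cat > press.py <<'E'
from h import *
from bench import manip
import cv2
np.set_printoptions(precision=3,suppress=True)
f0=np.mean([manip.current_force() for _ in range(5)],0)
def F(): 
    d=np.mean([manip.current_force() for _ in range(3)],0)-f0
    return -d@L.as_matrix()[:,0], d
log=[]; f=0
# approach, then along the lever's arc; th beyond 0.25 only allows for measuring error
steps=[(0,b) for b in (.010,.006,.003,0.)]+[(t,0.) for t in np.r_[.03:.20:.03,.20:.34:.0125]]
prev=[]
for t,b in steps:
    manip.servo_line(*pose(t,b),vel=.03); f,d=F()
    log.append((t,b,round(f,2),round(np.linalg.norm(d),2)))
    if f>11.5 or np.linalg.norm(d)>18: break
t0=manip.current_clock()
for x in log: print(*x)
print("hold",t0,manip.current_tool_pos(),F())
a=viewer.get_image("top")[110:230,230:390,::-1]; b=viewer.get_image("side")[90:210,270:430,::-1]
cv2.imwrite("pics/c2.png",cv2.convertScaleAbs(cv2.resize(np.vstack([a,b]),None,fx=2.5,fy=2.5),alpha=1.8,beta=10))
E
python3 press.py
```

```text
0 0.01 0.18 0.73
0 0.006 -0.29 0.41
0 0.003 -0.49 0.55
0 0.0 0.5 1.0
0.03 0.0 0.79 1.42
0.06 0.0 2.85 4.18
0.09 0.0 3.2 3.49
0.12 0.0 4.36 4.43
0.15 0.0 4.32 4.39
0.18 0.0 4.92 4.94
0.2 0.0 5.99 5.99
0.21250000000000002 0.0 6.56 6.57
0.22500000000000003 0.0 5.8 5.85
0.23750000000000004 0.0 5.66 5.74
0.25000000000000006 0.0 6.5 6.53
0.26250000000000007 0.0 6.64 6.69
0.2750000000000001 0.0 6.67 6.75
0.2875000000000001 0.0 7.0 7.05
0.3000000000000001 0.0 5.67 5.93
0.3125000000000001 0.0 9.82 10.16
0.3250000000000001 0.0 10.3 11.67
0.33750000000000013 0.0 14.41 15.66
hold 13.1083 [0.537 0.191 0.106] (np.float64(14.406896959469021), array([-15.267,  -0.108,   3.5  ]))
```

View pics/c2.png

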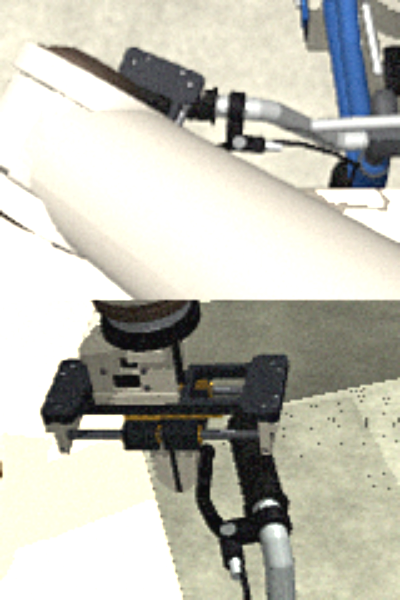

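Contact began at about θ_cmd 0.06. The force then rose sharply past 0.30, to 14 N, so the lever is at its stop after about 0.25 rad of travel. The picture shows the blade swung in with a gap to the grip, and the fingers still in front. Next: hold, release, check.

```bash
python3 - <<'E'
from h import *
from bench import manip
import cv2
np.set_printoptions(precision=3,suppress=True)
for _ in range(5): manip.sleep(.5); print(manip.current_clock(),manip.current_force(),manip.current_tool_pos())
for t in (.24,.16,.08,0): manip.servo_line(*pose(t),vel=.04)
manip.servo_line(*pose(0,.015),vel=.06); print("off",manip.current_force())
manip.servo_line(*pose(0,.05),vel=.12)
manip.servo_line(*pose(0,.05,up=.17),vel=.15)
p,o=pose(0,.20,up=.25)
try: manip.servo_line([.36,.0,.35],vel=.2)
except manip.PlanningError as e: print(e)
print(manip.current_clock(),manip.current_tool_pos(),manip.current_force())
a=viewer.get_image("top")[:,:,::-1]; b=viewer.get_image("side")[:,:,::-1]
cv2.imwrite("pics/top9.png",a);cv2.imwrite("pics/side9.png",b)
cv2.imwrite("pics/c3.png",np.vstack([a[100:300,200:600],b[90:290,200:600]]))
E
```

```text
13.7083 [-15.007   0.898   3.817] [0.537 0.191 0.106]
14.2083 [-15.224   0.964   3.71 ] [0.537 0.191 0.106]
14.7083 [-15.635   0.413   3.866] [0.537 0.191 0.106]
15.2083 [-15.301   0.314   3.271] [0.537 0.191 0.106]
15.7083 [-14.65    0.571   4.081] [0.537 0.191 0.106]
off [-0.47   0.174 -1.069]
the arm cannot follow that straight line within its joint ranges
19.2417 [0.461 0.183 0.263] [-0.573 -0.366 -0.312]
```

View pics/c3.png

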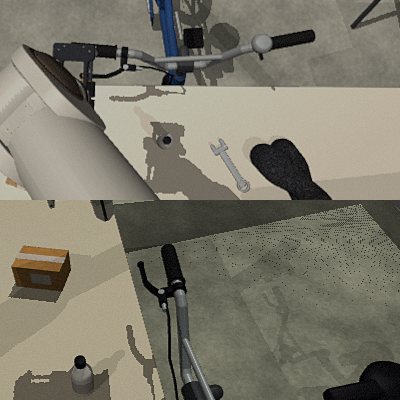

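The picture shows the lever ball back at side pixel (341,154), as at the start. The bottle, spanner and carton look unmoved. I'll run a numeric check and hand in if it agrees.

```bash
python3 - <<'E'
import cv2
from bench import manip
a,b=[cv2.imread(f"pics/side{k}.png",0) for k in(0,9)]; t,u=[cv2.imread(f"pics/top{k}.png",0) for k in(0,9)]
def sh(A,B,x,y,w,h):
    r=cv2.matchTemplate(B[y-8:y+h+8,x-8:x+w+8],A[y:y+h,x:x+w],cv2.TM_CCOEFF_NORMED); _,m,_,l=cv2.minMaxLoc(r); return l[0]-8,l[1]-8,round(m,3)
res=dict(ball=sh(a,b,333,146,22,30),carton=sh(a,b,208,132,66,52),bottle=sh(a,b,268,242,30,42),spanner=sh(t,u,406,234,48,62))
print(res)
if res["ball"][:2]==(0,0): manip.hand_in(); print("handed in",manip.current_clock())
E
```

```text
{'ball': (0, 0, 0.992), 'carton': (0, 0, 0.99), 'bottle': (0, 0, 0.852), 'spanner': (0, 0, 0.715)}
the job is handed in; nothing more can be done
the job is handed in; nothing more can be done
```

I pressed the brake lever in to its firm stop, held it there for over two seconds, let it spring back out, and handed the job in. I used the back of the shut fingers on the front of the blade, just inboard of the ball.

- **Press:** the force rose from about 3 N at first contact to about 7 N. It then climbed steeply after about 0.25 rad of travel, which is the stop. I stopped at about 14–15 N in the pressing direction, so somewhat above the 8 N needed to reach the stop.
- **Hold:** I held it for at least 2.6 s with steady force and position. In the picture the blade stopped short of the grip; I judged that gap by eye and did not measure it.
- **Release:** the force reading went back to about zero. In the side view the ball is back at its starting pixel (0-pixel shift, match 0.99), and the robot is clear of everything.
- **Bystanders:** the carton, bottle and spanner all show a 0-pixel shift. The bottle and spanner matched less closely (0.85 and 0.72), most likely because the arm's shadow had moved.
- **Disagreements:** contact came about 5 mm later than my measured lever position predicted, which the force-watched steps absorbed. After the release, one optional move further away was refused as out of range, so the arm stayed raised where it was. The last clock reading before hand-in was 19.2 s; the hand-in call printed no time.

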